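# Store an enamel jar in the dry box and latch it

## Task

Put the white-lidded enamel jar with the grey-brown powder upright into the open drawer of the grey dry box and push the drawer home. Then hook the wire loop of the draw latch over the keeper on the drawer front and press the lever down flat, over centre, so that the drawer is drawn tight onto its gasket and stays so. Do not tip the jar, and leave the other things on the bench where they are.

Things in the scene. Friction and masses are not known exactly. Their poses are not given: they have to be found in the camera images.
- enamel_jar_mid (a point): Centre (half-way up) of the jar to store: clear round jar, grey-brown powder, white screw lid, loose, 35 to 75 g, 58 mm high. Lid 42 mm across, 43 to 58 mm above the foot; body 36 mm. z axis up. It, the blue jar, the cream-green-lidded jar and the swab cup exchange places between starts, with 15 to 70 mm free between them.
- dry_box: Grey steel dry box screwed to the bench, 140 mm deep (x), 134 wide (y), top face 84 mm up; origin under its centre. Its front, with the drawer's mouth at x = -70 mm, faces its own -x. On top, in the middle, a draw latch (lever and wire loop) on a steel foot 30 mm wide; the latch moves in the box's plane y = 0.
- drawer (a joint): Drawer, slides out along the box's -x: m, 0 = metal to metal; starts 0.080 to 0.102 (stop 0.104); about 1.2 N friction. The gasket begins to touch at 0.004 and pushes back 6 N per mm, so pushed home by hand it stands at about 0.004; latched it reads about 0.001.
- drawer_floor (a point): Point on the drawer's floor, moving with it: best place for the jar's foot, mid-width, 36 mm behind the drawer front's inner face; axes as the box's. Floor free from x = -36 to +54 mm, y = +-56; side walls 30 mm high, front 72 mm. At the start it is open to above up to x = +45 mm; behind that is the box's mouth, 66 mm above the floor.
- drawer_face (a point): Point to push on the drawer's outer face: mid-width, 55 mm above the bench (face 134 wide, 6 to 84 mm up). A cup pull sticks out 7 mm at 11 to 29 mm up, a round humidity gauge 3 mm at the right.
- lever_pivot (a point): Hinge axis (along the box's y) of the latch lever, on the box 42 mm in front of its centre and 107 mm above the bench.
- lever (a joint): Lever angle, rad: 0 = flat, pointing back (box +x), at its stop; 1.57 = upright; more leans forward; limit 2.4. Starts 1.5 to 1.85; friction keeps it where it is left. Plate 18 mm wide, reaching 47 mm from the pivot, outer face 4.5 mm above the pivot when flat. With the loop hooked, a few newtons press it down; below 0.34 (dead centre) the loop's pull holds it down.
- lever_end (a point): Point near the free end of the lever, 42 mm from its pivot, mid-width.
- loop (a joint): Angle of the wire loop on the lever, rad. loop minus lever = its slope: 0 = level, pointing forward (box -x), 1.57 = straight up, more leans back. Starts 3.25 to 3.5 (stop). Light friction: it stands within 0.25 of upright, else falls by its weight. It swings over the lever's end; moving the bar also turns the lever, so the bar may go anywhere 39 to 62 mm from the lever's pivot.
- loop_bar (a point): Middle of the loop's cross bar, at its free end, 50.6 mm from its two pins on the lever; these sit 12 mm from the lever's pivot, in a direction (lever - 0.21) rad up from the box's +x. The loop is a U of round steel wire 4.4 mm thick, 30.4 mm wide outside (along the box's y), 21.6 inside; the two side wires can be pinched across the width near the bar.
- keeper_seat (a point): Keeper's seat: where the bar's middle lies when latched; moves with the drawer, axes as the box's. Steel bracket 18 mm wide: shelf 3.5 mm below the seat, x = -20 to +6 mm; web behind (x = +2.2); lip from 5.5 to 11 mm above, forward to x = -7. Set the bar down on the shelf before the lip (x -10 to -13); the lever draws it under. Tops of box and drawer front lie 18 mm below.
- blue_jar: Bystander: clear jar with blue-violet powder and white lid, 46 mm across, 58 mm high, loose; origin under its centre.
- green_jar: Bystander: jar with a pale cream-green lid, 54 mm across, 62 mm high, loose; origin under its centre.
- swab_cup: Bystander: clear beaker of cotton swabs, 42 mm across, 69 mm high (beaker 47), loose; origin under its centre.
- rivet_press: Bystander: small steel C-frame riveting press, 47 x 79 mm, 135 mm high, loose; origin under its centre; stands to the right of the dry box.
Not all that is in view belongs to the job. What is shaped like the part that bears enamel_jar_mid but turquoise or yellow is not meant.

How it is judged:
By the outcome, as a careful person would: the job done as asked, in the order asked, and still so for the second after the job is handed in, with the robot touching nothing.
It also fails if it takes over 64 s, if anything falls off the work surface, if the arm or the gripper's body presses on something with over 40 N, if the wrist force passes 120 N, or if a joint passes its speed limit or range.

## Robot

A 6-joint arm with a two-finger parallel gripper is mounted at the origin on a cart in front of the work surface, level with it; the furniture and walls round the work are solid. World frame = base frame: x ahead of the robot, y to its left, z up, the work surface at z = 0. Lengths are in m, angles in rad, forces in N, time in s.
With the tool pointing down it reaches from about 0.275 to 0.85 m from the base axis. Payload 19 kg.
Tool frame: the origin (TCP) lies at the very end of the fingers, on their centre line; the grasp point (between the pads) lies 19 mm behind it; z points along the fingers, x is the direction in which the jaws open and shut, and the axes are right-handed (so a half turn about z gives the same grasp; the last joint's range is limited). The gripper opens to 85 mm and grips with 20 to 120 N. Pads are 22 mm wide; open, the fingers measure 114 mm over their backs; the gripper's body (76 mm by 85 mm) begins 54 mm behind the grasp point. The pads swing forward as they close: fully open they stand 13 mm farther back than shut.
Start: joints at [-1.462, 0.15, 1.437, -0, 1.554, -0.134], TCP at [0.138, -0.558, 0.231] pointing down, gripper open.
Joint ranges: [-2.8, 2.8], [-0.68, 2.1], [0.12, 2.68], [-1.39, 4.53], [0.16, 2.79], [-2.81, 2.81]. Speed limits (rad/s): [1.89, 1.89, 2.22, 3.01, 3.01, 3.01].

## Interface

Orientations are given as a rotation vector (axis times angle).
In Python, from workcell import bot gives the robot as it stands. Calls block until the motion is done:
- bot.move_to(position, orientation): joint-space move of the TCP to a pose.
- bot.movel(position, feed=0.15, ori=None): straight line of the TCP; ori=None keeps the orientation; feed is the mean speed in m/s.
- bot.move_j(angles): joint-space move.
- bot.command_gripper(opening): opening from 0.0 (shut) to 1.0 (fully open); the grip force is fixed at half the most; returns when the fingers have stopped.
- bot.wait(seconds).
- bot.solve_ik(position, orientation): joint angles nearest the present ones, or None.
- bot.state(): the state.
- bot.get_image(name): name is "side" or "top"; returns a dict with "image" (384x512x3 uint8, blue, green, red), "intrinsics" (3x3 intrinsics, pixels), "eye" and "orientation" of the camera in the world. Camera axes: x right, y down, z forward; pixel columns grow to the right and rows downward; lengths in m; the calibration is good to about 2 mm. A picture is of the moment at which its call begins. There is no depth.
A pose or a line that the arm cannot do raises bot.Unreachable and nothing moves.
- bot.sign_off(): hands the job in, once; it reports no verdict.
The state is a dict: "clock": time; "joint_pos": joint angles; "qvel": joint speeds; "effort": joint torques, N m; "tool_pos": TCP position; "ee_rot": TCP orientation; "wrist_force": force on the tool from outside, world axes, zero at the start; "wrist_torque": the same for the moment, N m; "width": opening from 0.0 (shut) to 1.0 (fully open).
Only numpy, scipy, OpenCV 4.12 (cv2) and the standard library are available. Lean on these libraries where they do the work, as an engineer would, in place of code of your own. Each camera call takes 0.05 s, during which the arm holds its last target.

## Working session

There is one attempt and no reset: what is moved stays moved. The work goes in short steps, each a Python script; the robot and the scene stay as the last script left them, time stands still between calls to the robot, and variables do not carry over. Pictures are saved under pics/ and viewed, and the job is handed in when it is done.

```bash
ls; mkdir -p pics
python3 - <<'E'
from workcell import bot
import cv2
for n in ("side","top"):
    d=bot.get_image(n); cv2.imwrite(f"pics/{n}0.png",d["image"]); print(n,d["intrinsics"],d["eye"],d["orientation"])
print(bot.state())
E
```

```text
pics
side [[452.39808504   0.         256.31176131]
 [  0.         452.39808504 191.4987845 ]
 [  0.           0.           1.        ]] [ 0.39470001 -1.28029847  0.76499087] [-2.10743915  0.12480877 -0.08122955]
top [[482.99667475   0.         258.08075959]
 [  0.         482.99667475 187.0062227 ]
 [  0.           0.           1.        ]] [ 0.16907617 -0.33358633  1.68237934] [-2.47649674  1.58415076 -0.17487398]
{'clock': 0.1, 'joint_pos': array([-1.46198081e+00,  1.50924151e-01,  1.43790745e+00,  2.74550161e-05,
        1.55378395e+00, -1.33997629e-01]), 'qvel': array([-0.00130032, -0.00116589, -0.00025515,  0.00035821, -0.00203128,
        0.00045233]), 'effort': array([ 4.12319132e-03, -7.14382911e+01, -5.71796429e+01, -1.26583545e-04,
        7.08983236e-03, -5.33261789e-05]), 'tool_pos': array([ 0.13821889, -0.55793762,  0.2307722 ]), 'ee_rot': array([-2.47353313e+00,  1.93559183e+00,  1.09062656e-03]), 'wrist_force': array([-0.35355936,  0.03765667, -0.2956464 ]), 'wrist_torque': array([ 0.03336182, -0.04524309, -0.03507719]), 'width': 0.9966611155788142}
```

View pics/side0.png

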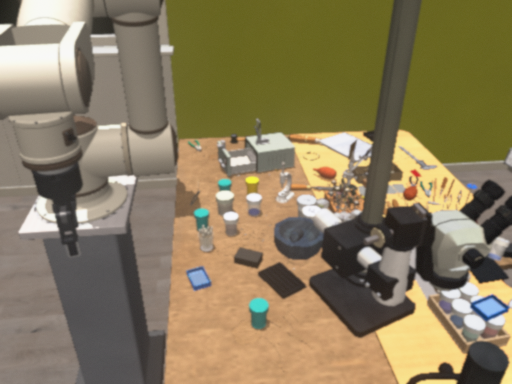

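View pics/top0.png

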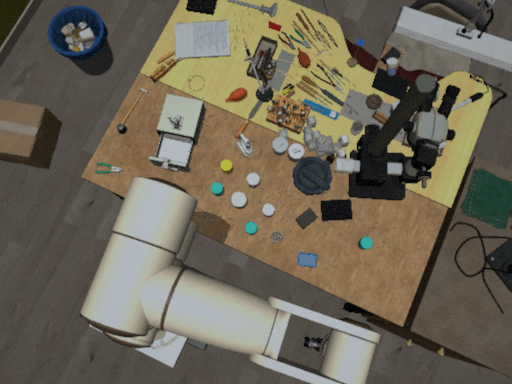

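```bash
cat > h.py <<'E'
import numpy as np, cv2
from scipy.spatial.transform import Rotation as R
from workcell import bot
class Cam:
    def __init__(s,name):
        d=bot.get_image(name); s.im=d["image"];s.K=np.array(d["intrinsics"]);s.e=np.array(d["eye"]);s.R=R.from_rotvec(d["orientation"]).as_matrix()
    def ray(s,u,v):
        d=s.R@np.linalg.solve(s.K,[u,v,1]); return s.e,d/np.linalg.norm(d)
    def onz(s,u,v,z):
        e,d=s.ray(u,v); return e+d*(z-e[2])/d[2]
    def proj(s,p):
        q=s.K@(s.R.T@(np.asarray(p)-s.e)); return q[:2]/q[2]
    def crop(s,fn,x0,y0,w,h,k):
        c=cv2.resize(s.im[y0:y0+h,x0:x0+w],None,fx=k,fy=k,interpolation=cv2.INTER_CUBIC); cv2.imwrite(fn,c)
def tri(*rays):
    A=0;b=0
    for e,d in rays:
        P=np.eye(3)-np.outer(d,d);A=A+P;b=b+P@e
    p=np.linalg.solve(A,b); return p,[np.linalg.norm((np.eye(3)-np.outer(d,d))@(p-e)) for e,d in rays]
E
python3 - <<'E'
from h import *
s=Cam("side");s.crop("pics/s1.png",180,110,130,100,6)
t=Cam("top");t.crop("pics/t1.png",110,80,130,100,6);t.crop("pics/t2.png",190,140,110,110,5)
s.crop("pics/s2.png",180,165,100,95,6)
E
```

```text
(no output)
```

View pics/s1.png

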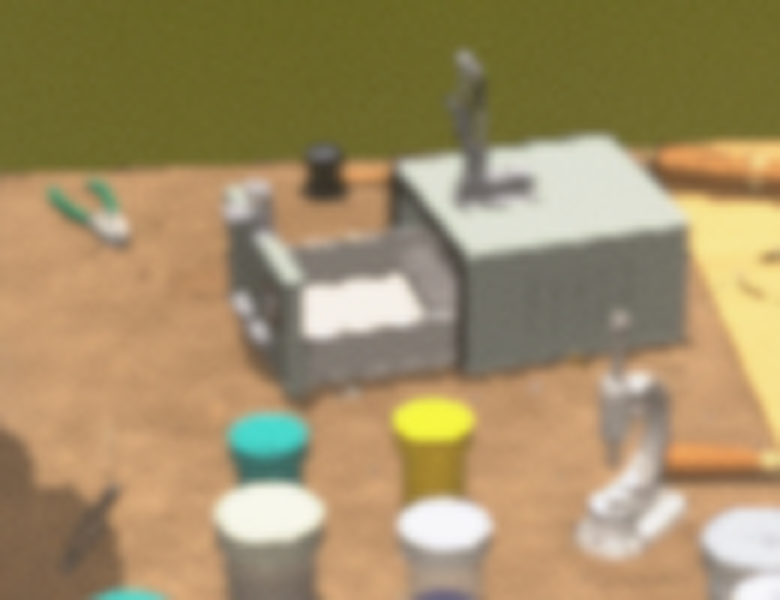

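View pics/t1.png

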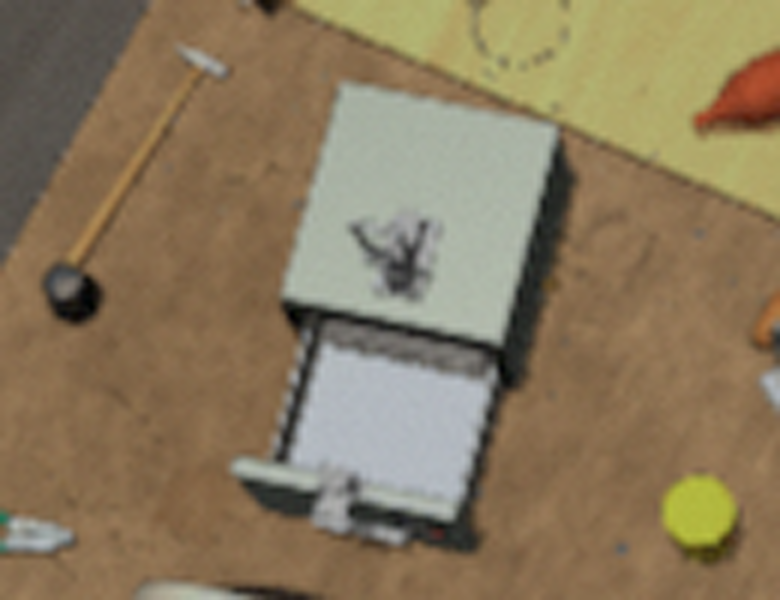

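View pics/t2.png

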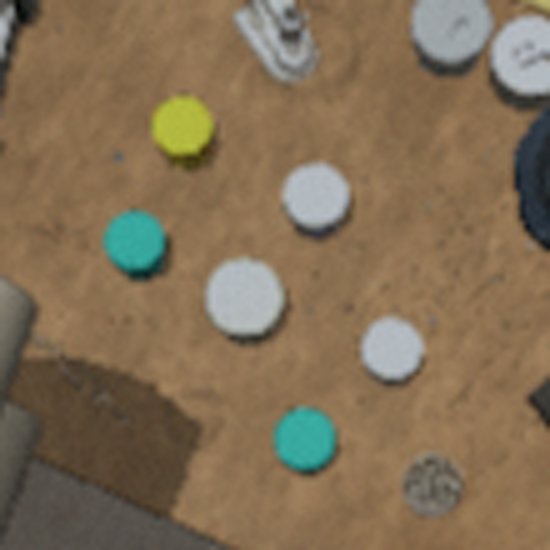

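View pics/s2.png

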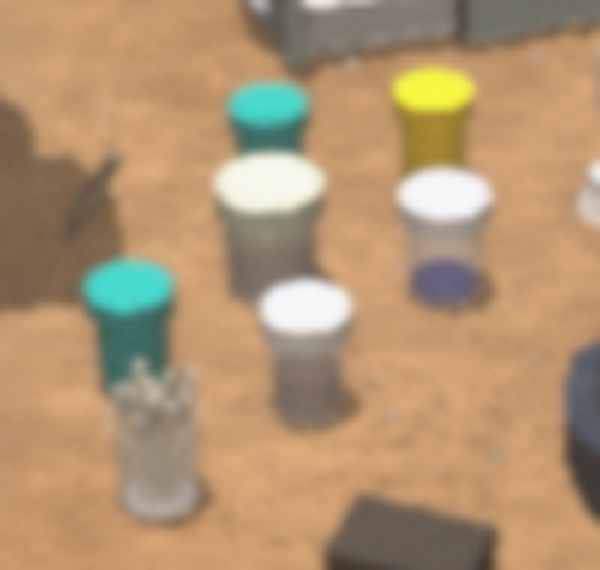

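Run:
```python
from h import *
t=Cam("top");s=Cam("side")
def blob(c,u,v,x0,x1,y0,y1,tol):
    pass
# white lids / others by hsv
for nm,c,seeds in (("top",t,dict(jar=(268,210),blue=(253,179),green=(239,199),swab=(276,237),teal1=(217,188),teal2=(251,228),yel=(226,165))),("side",s,dict(jar=(231,216),blue=(254,197),green=(225,196),teal1=(225,183),teal2=(201,213),yel=(252,180)))):
    for k,(u,v) in seeds.items():
        if k=="swab": continue
        im=c.im.copy(); m=np.zeros((im.shape[0]+2,im.shape[1]+2),np.uint8)
        lab=cv2.GaussianBlur(im,(3,3),0)
        cv2.floodFill(lab,m,(u,v),0,(28,)*3,(28,)*3,4|cv2.FLOODFILL_FIXED_RANGE|(255<<8)|cv2.FLOODFILL_MASK_ONLY)
        mm=m[1:-1,1:-1]; ct=cv2.findContours(mm,0,cv2.CHAIN_APPROX_NONE)[0]; ct=max(ct,key=cv2.contourArea)
        mo=cv2.moments(mm,True); uu,vv=mo['m10']/mo['m00'],mo['m01']/mo['m00']
        z=.062 if k=="green" else .058
        print(nm,k,round(uu,1),round(vv,1),mo['m00'],c.onz(uu,vv,z).round(4))
# box top
hsv=cv2.cvtColor(t.im,cv2.COLOR_BGR2HSV)
im=t.im.copy(); m=np.zeros((386,514),np.uint8); 
cv2.floodFill(cv2.GaussianBlur(im,(3,3),0),m,(185,105),0,(20,)*3,(20,)*3,4|cv2.FLOODFILL_FIXED_RANGE|(255<<8)|cv2.FLOODFILL_MASK_ONLY)
ct=max(cv2.findContours(m[1:-1,1:-1],0,cv2.CHAIN_APPROX_NONE)[0],key=cv2.contourArea)
pts=np.array([t.onz(*p[0],.084)[:2] for p in ct],np.float32)
r=cv2.minAreaRect(pts); print("box",r, cv2.boxPoints(r))
print(cv2.approxPolyDP(ct,4,True)[:,0])
```

```text
top jar 268.0 209.1 90.0 [ 0.453  -0.2284  0.058 ]
top blue 252.7 178.5 97.0 [ 0.5292 -0.1355  0.058 ]
top green 238.3 198.7 151.0 [ 0.4426 -0.1214  0.062 ]
top teal1 216.2 187.4 89.0 [ 0.4474 -0.0345  0.058 ]
top teal2 250.4 227.1 96.0 [ 0.372  -0.2001  0.058 ]
top yel 225.9 164.4 91.0 [ 0.5358 -0.0292  0.058 ]
side jar 230.4 215.8 72.0 [ 0.4563 -0.2318  0.058 ]
side blue 253.7 197.0 71.0 [ 0.5328 -0.1394  0.058 ]
side green 224.2 195.0 97.0 [ 0.4459 -0.1248  0.062 ]
side teal1 224.1 182.1 46.0 [ 0.4506 -0.0402  0.058 ]
side teal2 200.8 212.3 66.0 [ 0.3749 -0.2048  0.058 ]
side yel 251.7 179.4 56.0 [ 0.5388 -0.0327  0.058 ]
box ((0.6258859634399414, 0.19389380514621735), (0.13315023481845856, 0.1280088871717453), 12.429337501525879) [[0.54709524 0.24206883]
 [0.57464725 0.11706016]
 [0.7046767  0.14571878]
 [0.6771247  0.27072746]]
[[167  95]
 [158 128]
 [192 135]
 [201 101]]
```

```bash
cat > box.py <<'E'
from h import *
def ov(c,fn,pts,x0,y0,w,h,k):
    im=cv2.resize(c.im[y0:y0+h,x0:x0+w],None,fx=k,fy=k,interpolation=cv2.INTER_CUBIC)
    for p in pts:
        q=(c.proj(p)-[x0,y0]+.5)*k-.5
        cv2.drawMarker(im,tuple(int(a) for a in q.round()),(0,0,255),cv2.MARKER_CROSS,12,1)
    cv2.imwrite(fn,im)
def B(c,yaw,p):
    p=np.asarray(p,float); C,S=np.cos(yaw),np.sin(yaw)
    return np.array([c[0]+C*p[0]-S*p[1],c[1]+S*p[0]+C*p[1],p[2]])
E
python3 - <<'E'
from box import *
t=Cam("top");s=Cam("side")
c=(0.6265,0.1940);y=.217
# drawer front measurement
for q in ((235,463),(460,513)):
    u,v=110+q[0]/6-.4,80+q[1]/6-.4; p=t.onz(u,v,.084); d=p[:2]-c; print("front",u,v,p.round(4),(np.cos(y)*d[0]+np.sin(y)*d[1]).round(4),(-np.sin(y)*d[0]+np.cos(y)*d[1]).round(4))
pts=[B(c,y,(a,b,.084)) for a in(-.07,.07) for b in(-.067,.067)]+[B(c,y,(a,b,0)) for a in(-.07,.07) for b in(-.067,.067)]
pts+= [B(c,y,(-.042,0,.107))]
ov(s,"pics/so.png",pts,210,110,100,75,8);ov(t,"pics/to.png",pts,140,85,80,85,7)
E
```

```text
front 148.76666666666665 156.76666666666668 [0.4432 0.2201 0.084 ] -0.1734 0.065
front 186.26666666666668 165.1 [0.4707 0.0889 0.084 ] -0.1748 -0.0691
```

View pics/so.png

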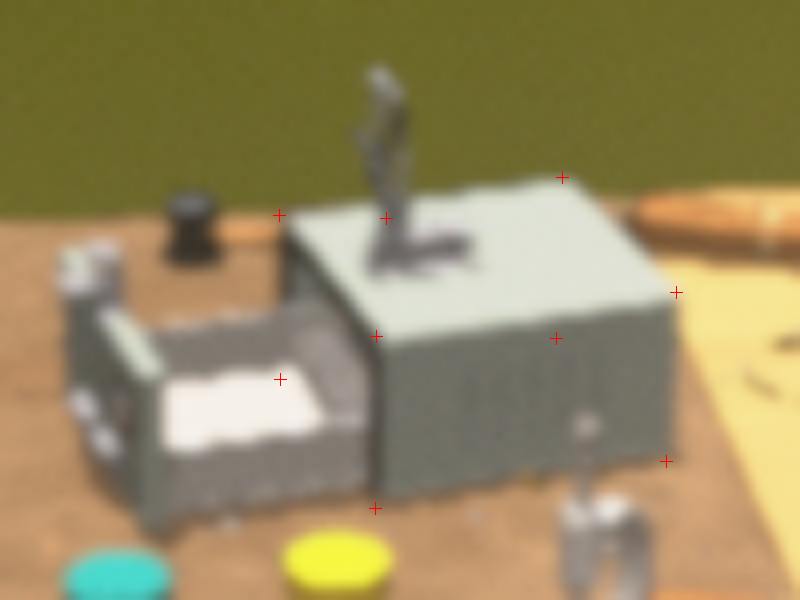

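View pics/to.png

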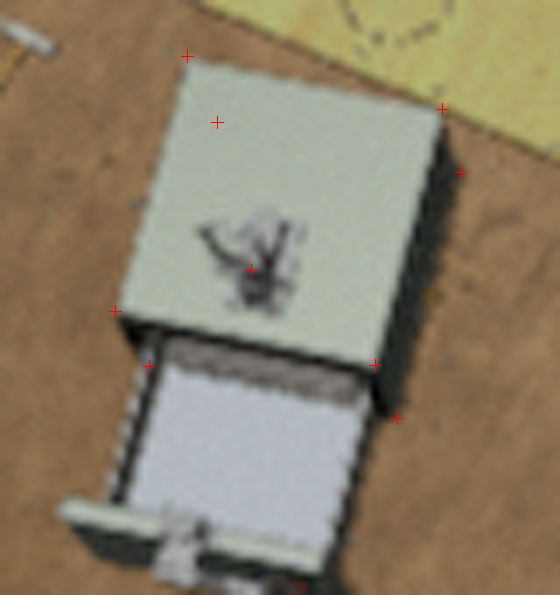

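Run:
```python
from box import *
from scipy.optimize import least_squares
t=Cam("top");s=Cam("side")
T={(.07,.067,.084):(191,62),(.07,-.067,.084):(444,112),(-.07,-.067,.084):(377,368),(-.07,.067,.084):(119,316)}
S={(-.07,.067,.084):(290,218),(-.07,-.067,.084):(380,338),(.07,-.067,.084):(674,300),(.07,.067,.084):(578,180),(-.07,-.067,0):(383,500),(.07,-.067,0):(672,457)}
T={k:np.array([140,85])+(np.array(v)+.5)/7-.5 for k,v in T.items()}
S={k:np.array([210,110])+(np.array(v)+.5)/8-.5 for k,v in S.items()}
def f(x,use="ts"):
    r=[]
    if "t" in use: r+=[t.proj(B(x[:2],x[2],k))-v for k,v in T.items()]
    if "s" in use: r+=[s.proj(B(x[:2],x[2],k))-v for k,v in S.items()]
    return np.ravel(r)
for u in("t","s","ts"):
    r=least_squares(f,[.6265,.194,.217],args=(u,)); print(u,r.x.round(4),r.fun.round(1))
```

```text
t [0.625  0.1916 0.2198] [-0.2 -0.1  0.1  0.1  0.2  0.1 -0.1 -0.1]
s [0.6303 0.1935 0.1888] [-0.  -0.6 -0.1 -0.4  1.  -0.7 -0.4 -0.3 -0.6  0.8  0.1  0.8]
ts [0.6278 0.1919 0.2098] [ 0.3 -1.   0.5 -0.4  0.2 -0.4  0.  -1.  -0.9 -0.2 -0.2 -0.   0.6 -0.7
 -1.4 -0.2 -0.8  1.2 -0.3  0.8]
```

```bash
cat >> box.py <<'E'
C0=np.array([0.627,0.192]);YAW=.217
def Bx(p): return B(C0,YAW,p)
def down(jaw_ang,sgn=1):
    x=np.array([np.cos(jaw_ang),np.sin(jaw_ang),0])*sgn; z=np.array([0,0,-1.]); return R.from_matrix(np.column_stack([x,np.cross(z,x),z])).as_rotvec()
def st(m=""):
    s=bot.state(); print(m,round(s["clock"],2),s["tool_pos"].round(4),"F",s["wrist_force"].round(1),"w",round(s["width"],3))
    return s
E
python3 - <<'E'
from box import *
for sg in(1,-1):
    o=down(YAW+np.pi/2,sg)
    print(sg,[bot.solve_ik(p,o) for p in ((.4545,-.23,.1),(.51,.165,.1),tuple(Bx((-.12,0,.2))))])
t=Cam("top"); print(t.onz(276.5,237,.047))
c=YAW+np.pi/2
E
```

```text
1 [array([-6.19824377e-01,  9.76959206e-02,  1.76976252e+00, -4.44089210e-16,
        1.27413421e+00, -2.40762070e+00]), array([ 1.69130094e-01,  1.51402951e-01,  1.70909136e+00, -8.88178420e-16,
        1.28109834e+00, -1.61866623e+00]), array([ 1.71351261e-01,  8.24174693e-02,  1.57628364e+00, -4.44089210e-16,
        1.48289155e+00, -1.61644507e+00])]
-1 [array([-6.19824377e-01,  9.76959206e-02,  1.76976252e+00, -8.88178420e-16,
        1.27413421e+00,  7.33971950e-01]), array([ 1.69130094e-01,  1.51402951e-01,  1.70909136e+00, -4.44089210e-16,
        1.28109834e+00,  1.52292642e+00]), array([ 1.71351261e-01,  8.24174693e-02,  1.57628364e+00, -4.44089210e-16,
        1.48289155e+00,  1.52514759e+00])]
[ 0.37963747 -0.29396503  0.047     ]
```

The white-lid candidates are as follows:
- **Side (231,216) / top (268,209):** grey-brown powder, so this is the jar.
- **Side (254,197):** blue-violet powder, the bystander.
- **Side (225,195):** larger cream-green lid, the bystander.
- **Turquoise and yellow lids:** decoys.

The enlarged side crop confirms the first one, at about (0.4545, -0.230). Next I pick it up.

Run:
```python
from box import *
o=down(YAW+np.pi/2,-1); j=(.4545,-.230)
bot.move_to((*j,.12),o); st("above")
t=Cam("top");t.crop("pics/t3.png",190,140,110,110,5);s=Cam("side");s.crop("pics/s3.png",180,145,110,100,6)
```

```text
above 2.27 [ 0.4544 -0.2308  0.1202] F [-0.1 -0.1 -0.2] w 1.002
```

View pics/s3.png

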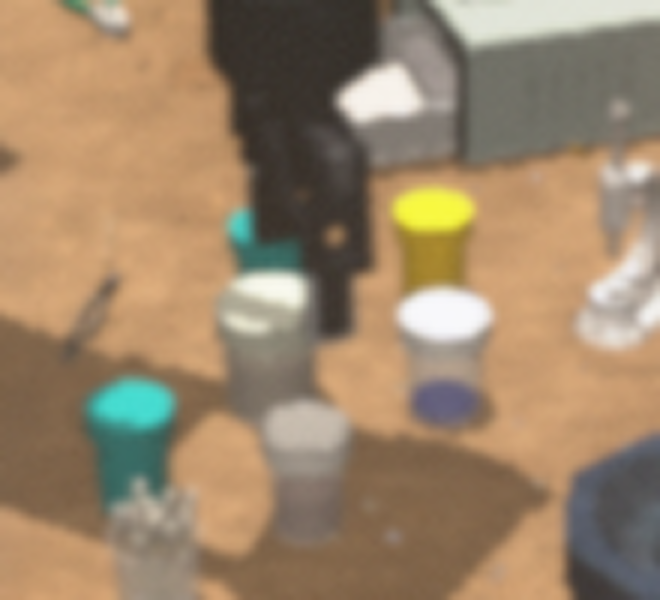

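Run:
```python
from box import *
o=down(YAW+np.pi/2,-1); j=(.4545,-.230)
bot.movel((*j,.028),.12); st("down")
bot.command_gripper(0.0); st("grip")
bot.movel((*j,.05),.1); st("lift")
s=Cam("side");s.crop("pics/s4.png",180,145,110,100,6)
```

```text
down 3.28 [ 0.4548 -0.2303  0.0287] F [ 0.1 -0.2  0.6] w 1.003
grip 3.77 [ 0.4548 -0.2301  0.0286] F [-0.9  2.   6.3] w 0.466
lift 4.14 [ 0.4547 -0.2301  0.0502] F [ 0.1  0.1 -0.7] w 0.465
```

View pics/s4.png

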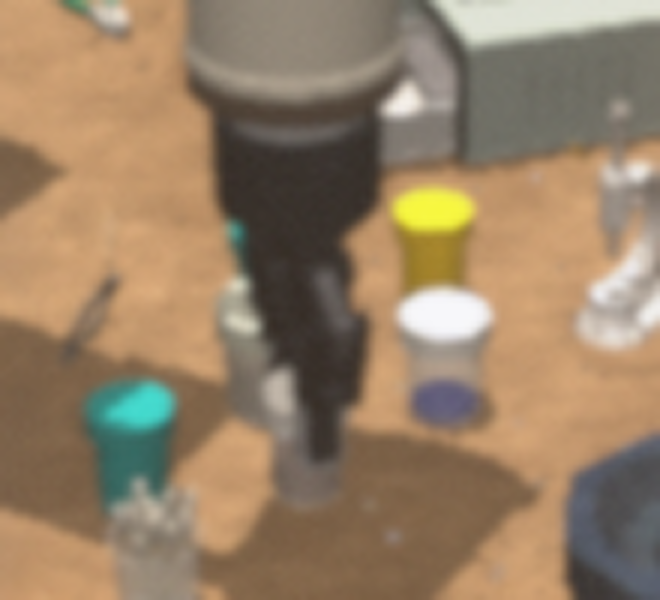

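Run:
```python
from box import *
o=down(YAW+np.pi/2,-1)
bot.movel((.4545,-.230,.20),.25)
p=Bx((-.122,0,.2))
bot.movel(p,.3,o); st("over")
t=Cam("top");t.crop("pics/t5.png",130,85,100,100,6);s=Cam("side");s.crop("pics/s5.png",200,90,110,100,6)
```

```text
over 6.42 [0.5078 0.1648 0.1999] F [-0.3 -0.4 -1.2] w 0.468
```

View pics/s5.png

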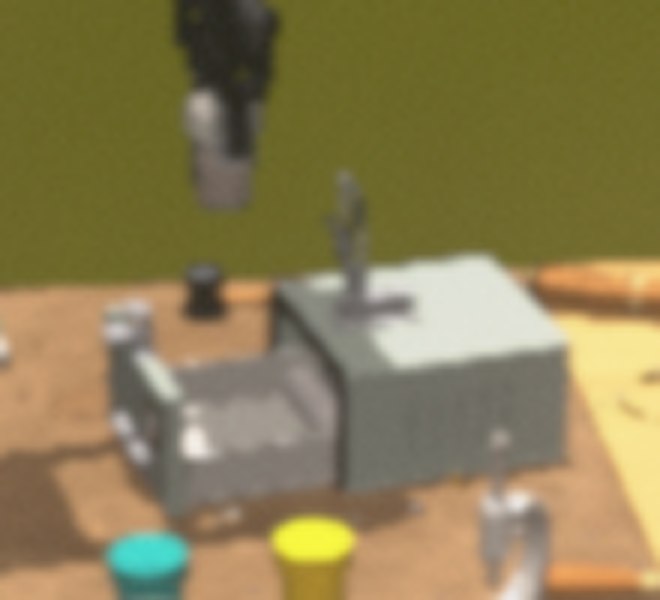

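View pics/t5.png

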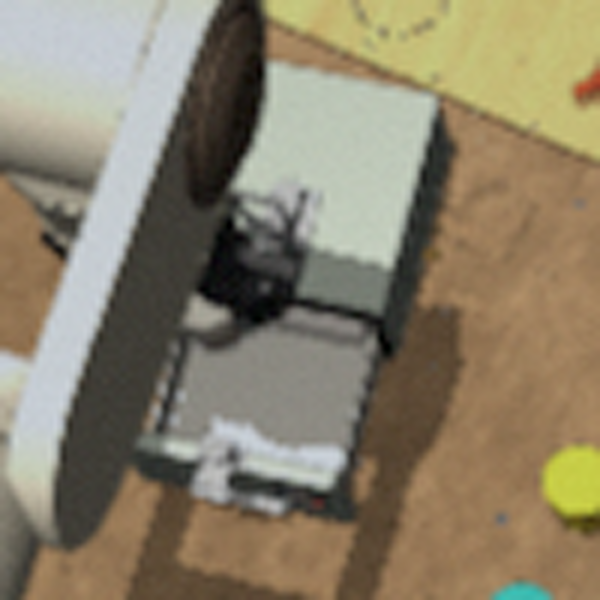

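Run:
```python
from box import *
p=Bx((-.122,0,0))
bot.movel((*p[:2],.05),.15); s0=st("near")
for z in (.046,.0435,.0415,.040,.0385,.037):
    bot.movel((*p[:2],z),.05); s=st(z)
    if s["wrist_force"][2]-s0["wrist_force"][2]>2.5: break
```

```text
near 7.67 [0.5083 0.1658 0.0508] F [ 0.3 -0.4  0.2] w 0.468
0.046 7.92 [0.5079 0.1657 0.0461] F [ 0.3 -0.2 -1. ] w 0.467
0.0435 8.18 [0.5078 0.1657 0.0434] F [ 0.1  0.3 -0.8] w 0.47
0.0415 8.43 [0.5078 0.1657 0.0414] F [-0.4  0.3 -0.5] w 0.47
0.04 8.68 [0.5083 0.1658 0.0406] F [-0.8  1.3  6.6] w 0.466
```

Run:
```python
from box import *
p=Bx((-.122,0,0))
bot.command_gripper(.63); st("open")
bot.movel((*p[:2],.15),.15)
q=Bx((-.20,-.0,.19)); bot.movel(q,.3); st("up")
t=Cam("top");t.crop("pics/t6.png",130,85,100,100,6);s=Cam("side");s.crop("pics/s6.png",200,90,110,100,6)
```

```text
open 8.97 [0.5078 0.1657 0.0399] F [ 0.3 -0.5 -0.2] w 0.626
up 10.29 [0.4314 0.1489 0.1899] F [ 0.3  0.4 -0.4] w 0.63
```

View pics/s6.png

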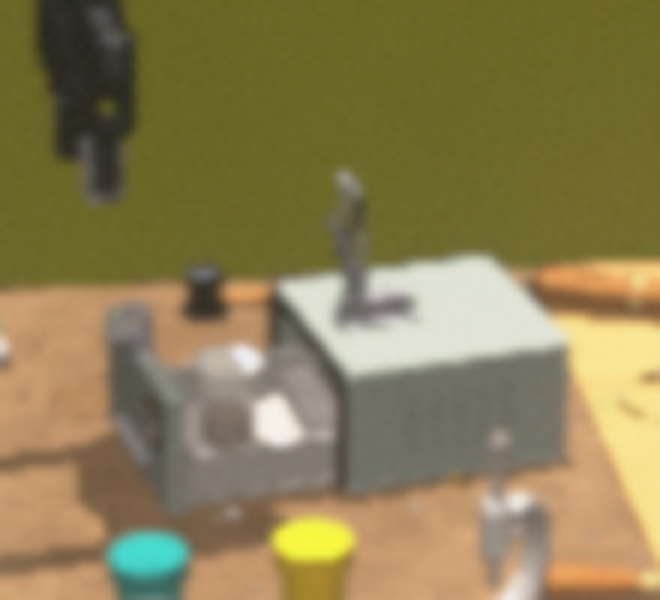

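View pics/t6.png

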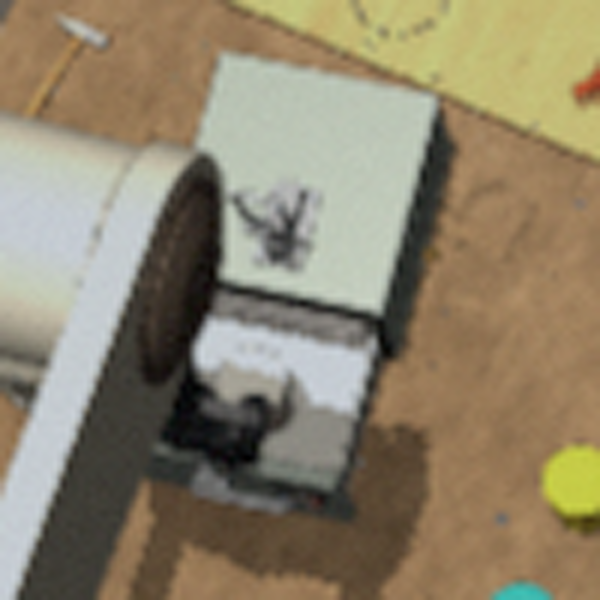

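```bash
cat >> box.py <<'E'
def tilt(a,sgn=-1,yaw=YAW):
    # jaw along box y; tool z = (sin a,0,-cos a) in box frame
    M=R.from_euler('z',yaw).as_matrix()
    x=np.array([0,1.,0])*sgn; z=np.array([np.sin(a),0,-np.cos(a)])
    return R.from_matrix(M@np.column_stack([x,np.cross(z,x),z])).as_rotvec()
def tobox(p):
    d=np.array(p[:2])-C0; return np.array([np.cos(YAW)*d[0]+np.sin(YAW)*d[1],-np.sin(YAW)*d[0]+np.cos(YAW)*d[1],p[2]])
def stb(m=""):
    s=bot.state(); M=R.from_euler('z',-YAW).as_matrix(); f=M@s["wrist_force"]
    print(m,round(s["clock"],2),"box",tobox(s["tool_pos"]).round(4),"F",f.round(1),"w",round(s["width"],3)); return tobox(s["tool_pos"]),f
E
python3 - <<'E'
from box import *
for a in(.4,.6,.8):
    for p in((-.225,0,.19),(-.225,0,.05),(-.08,0,.05)):
        print(a,p,bot.solve_ik(Bx(p),tilt(a)))
E
```

```text
0.4 (-0.225, 0, 0.19) [ 0.13617193 -0.4192783   2.06922469  0.03541292  1.09307397  1.48003745]
0.4 (-0.225, 0, 0.05) [ 0.13617193 -0.26523502  2.27116849  0.04678108  0.73737555  1.46168373]
0.4 (-0.08, 0, 0.05) [0.16257182 0.0671021  1.97624631 0.03292803 0.69904258 1.49544833]
0.6 (-0.225, 0, 0.19) [ 0.1172237  -0.55601854  2.20653942  0.07217097  0.89466586  1.44314942]
0.6 (-0.225, 0, 0.05) [ 0.1172237  -0.36969569  2.41223288  0.11667483  0.50425749  1.38609944]
0.6 (-0.08, 0, 0.05) [ 1.54644594e-01 -1.10048888e-03  2.12422098e+00  8.62494444e-02
  4.20765155e-01  1.44055190e+00]
0.8 (-0.225, 0, 0.19) None
0.8 (-0.225, 0, 0.05) [ 0.09142057 -0.43503013  2.55039148  0.37653721  0.24685065  1.11693767]
0.8 (-0.08, 0, 0.05) None
```

Run:
```python
from box import *
o=tilt(.6)
bot.movel(Bx((-.23,0,.17)),.15,o)
bot.movel(Bx((-.23,0,.052)),.2); p,f0=stb("pre")
x=-.23
bot.movel(Bx((-.195,0,.052)),.1);stb()
bot.movel(Bx((-.12,0,.052)),.07);stb()
for x in np.arange(-.110,-.06,.005):
    bot.movel(Bx((x,0,.052)),.04); p,f=stb(round(x,3))
    if f[0]-f0[0]<-6: break
t=Cam("top");t.crop("pics/t7.png",130,85,100,100,6);s=Cam("side");s.crop("pics/s7.png",200,90,110,100,6)
```

```text
pre 11.92 box [-0.2292 -0.      0.0527] F [-0.5  0.1  0.5] w 0.63
 12.42 box [-1.952e-01  1.000e-04  5.220e-02] F [-0.6 -0.6 -0.3] w 0.631
 13.64 box [-0.1203  0.      0.052 ] F [0.6 0.4 0.5] w 0.634
-0.11 14.04 box [-0.1098 -0.      0.0519] F [-0.6 -0.1  0.3] w 0.635
-0.105 14.32 box [-0.1048 -0.      0.052 ] F [ 0.1 -0.4  0.6] w 0.626
-0.1 14.59 box [-0.0998 -0.      0.052 ] F [ 0.2 -0.2 -0.1] w 0.633
-0.095 14.87 box [-0.0948  0.      0.0519] F [-1.1 -0.2  0.2] w 0.631
-0.09 15.14 box [-0.0908  0.      0.0515] F [-19.4  -1.4  12.7] w 0.63
```

View pics/s7.png

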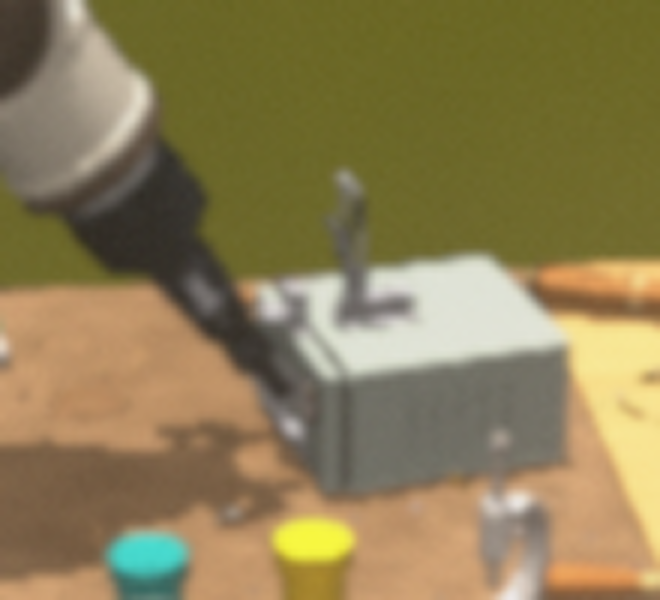

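Run:
```python
from box import *
bot.movel(Bx((-.12,0,.06)),.15)
bot.command_gripper(0.0)
bot.movel(Bx((-.14,0,.20)),.25); stb("back")
s=Cam("side");s.crop("pics/s8.png",235,105,50,50,12)
def on0(u,v):
    e,d=s.ray(u,v); n=np.array([-np.sin(YAW),np.cos(YAW),0]); k=-(n@(e-np.r_[C0,0]))/(n@d); return tobox(e+k*d)
for q in((378,70),(384,120),(386,200),(384,250)):
    print(q,on0(210+(q[0]+.5)/8-.5,110+(q[1]+.5)/8-.5).round(4))
print("pivot proj",s.proj(Bx((-.042,0,.107))),"seat",s.proj(Bx((-.084,0,.102))))
```

```text
back 16.88 box [-0.1402  0.      0.1995] F [-0.   0.9  0.1] w 0.003
(378, 70) [-0.0471 -0.      0.1781]
(384, 120) [-0.0441 -0.      0.1546]
(386, 200) [-0.0428 -0.      0.1166]
(384, 250) [-0.0435 -0.      0.0926]
pivot proj [258.00244231 137.02668267] seat [246.76677279 139.8819983 ]
```

View pics/s8.png

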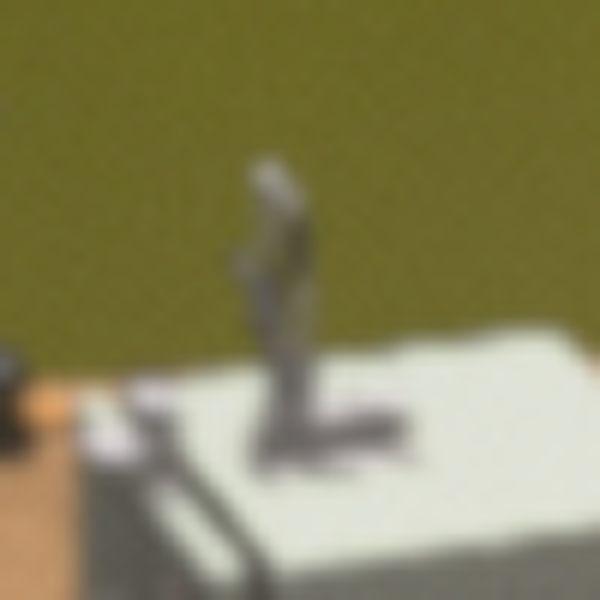

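Run:
```python
from box import *
o=tilt(0)
bot.movel(Bx((-.14,0,.27)),.2,o)
bot.movel(Bx((0.01,0,.27)),.3)
bot.movel(Bx((0.01,0,.158)),.2); stb("behind")
bot.movel(Bx((-.03,0,.158)),.08); p,f0=stb()
for x in (-.038,-.046,-.054):
    bot.movel(Bx((x,0,.158)),.06); stb(x)
s=Cam("side");s.crop("pics/s9.png",235,105,50,50,12)
```

```text
behind 19.16 box [0.0102 0.     0.1599] F [1.  0.3 0.9] w 0.002
 19.81 box [-0.0296 -0.      0.1585] F [ 0.4 -0.  -0.5] w 0.002
-0.038 20.09 box [-0.0381  0.      0.158 ] F [-0.   0.2  1. ] w -0.0
-0.046 20.38 box [-0.0463  0.      0.1581] F [-0.1 -0.3  0.4] w -0.001
-0.054 20.66 box [-0.0543  0.      0.1581] F [-0.4  0.   0. ] w 0.001
```

View pics/s9.png

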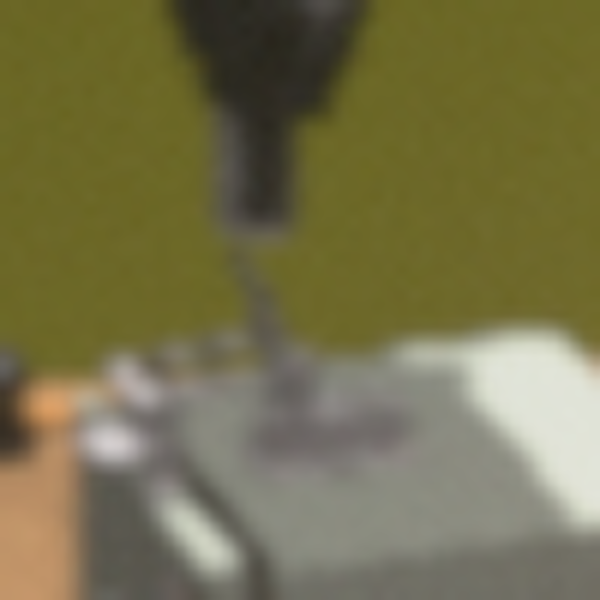

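Run:
```python
from box import *
bot.movel(Bx((-.01,0,.158)),.2)
bot.movel(Bx((-.01,0,.132)),.15)
bot.movel(Bx((-.035,0,.132)),.1); p,f0=stb()
for x in (-.042,-.046,-.05,-.053,-.056,-.059,-.062):
    bot.movel(Bx((x,0,.132)),.05); p,f=stb(x)
    if abs(f[0]-f0[0])>4: break
s=Cam("side");s.crop("pics/s10.png",235,105,50,50,12)
```

```text
21.8 box [-0.0346  0.      0.1331] F [-1.5 -0.4 -0.5] w -0.0
-0.042 22.09 box [-0.042   0.      0.1321] F [0.3 0.5 0.5] w -0.002
-0.046 22.34 box [-0.0461 -0.      0.132 ] F [-0.3  0.3 -0.2] w 0.003
-0.05 22.59 box [-0.0502  0.      0.132 ] F [ 1.   0.3 -0.4] w 0.001
-0.053 22.84 box [-0.0531 -0.      0.132 ] F [ 0.4 -0.3  0. ] w 0.002
-0.056 23.09 box [-0.0561 -0.      0.132 ] F [-0.7  0.3  0.4] w -0.001
-0.059 23.34 box [-0.0591  0.      0.132 ] F [-0.4  0.2  0.3] w 0.006
-0.062 23.59 box [-0.0621 -0.      0.1321] F [ 0.   0.2 -0.2] w -0.003
```

View pics/s10.png

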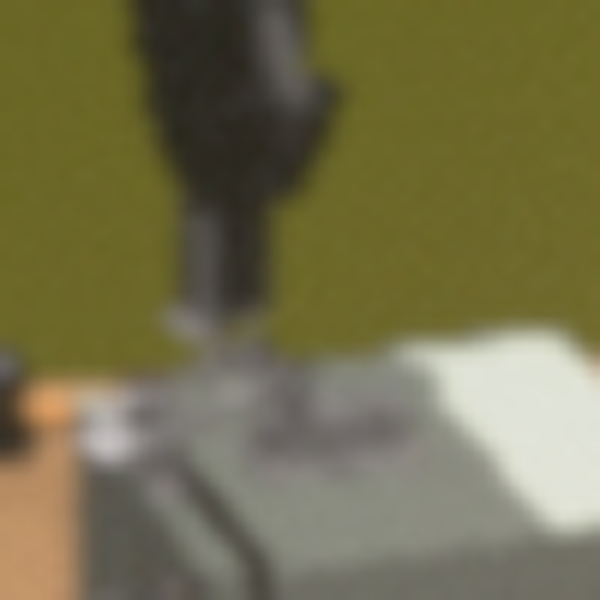

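Run:
```python
from box import *
p,f0=stb()
for x in (-.064,-.066,-.068,-.070):
    bot.movel(Bx((x,0,.132)),.05); p,f=stb(x)
    if abs(f[0]-f0[0])>3: break
bot.movel(Bx((-.03,0,.16)),.2)
bot.movel(Bx((-.03,0,.24)),.3)
s=Cam("side");s.crop("pics/s11.png",235,105,50,50,12)
def on0(u,v):
    e,d=s.ray(u,v); n=np.array([-np.sin(YAW),np.cos(YAW),0]); k=-(n@(e-np.r_[C0,0]))/(n@d); return tobox(e+k*d)
for p in ((-.042,0,.107),(-.042-.0347,0,.107+.0317),(-.084,0,.102),(-.096,-.015,.102),(-.096,.015,.102)): print(p,((s.proj(Bx(p))-[235,105]+.5)*12).round(0))
```

```text
23.64 box [-0.0621 -0.      0.132 ] F [ 0.  -0.1 -0.5] w -0.0
-0.064 23.89 box [-0.0632 -0.      0.1325] F [ 6.9 -0.3  1.6] w 0.004
(-0.042, 0, 0.107) [282. 390.]
(-0.0767, 0, 0.1387) [171. 306.]
(-0.084, 0, 0.102) [147. 425.]
(-0.096, -0.015, 0.102) [124. 450.]
(-0.096, 0.015, 0.102) [ 93. 410.]
```

View pics/s11.png

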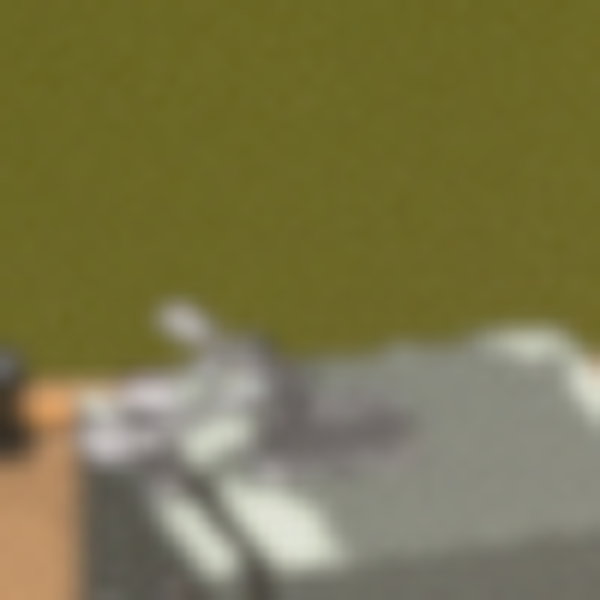

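Run:
```python
from box import *
q=bot.state()["joint_pos"].copy(); q[0]-=.7; bot.move_j(q); print(bot.state()["clock"])
t=Cam("top");t.crop("pics/t12.png",145,95,60,60,10)
s=Cam("side");s.crop("pics/s12.png",235,115,40,40,15)
for p in ((-.042,0,.107),(-.042-.0347,0,.107+.0317),(-.084,0,.102),(-.096,-.015,.102),(-.096,.015,.102)): print(p,((t.proj(Bx(p))-[145,95]+.5)*10).round(0))
```

```text
26.3083
(-0.042, 0, 0.107) [315. 287.]
(-0.0767, 0, 0.1387) [273. 348.]
(-0.084, 0, 0.102) [287. 404.]
(-0.096, -0.015, 0.102) [320. 445.]
(-0.096, 0.015, 0.102) [236. 428.]
```

View pics/t12.png

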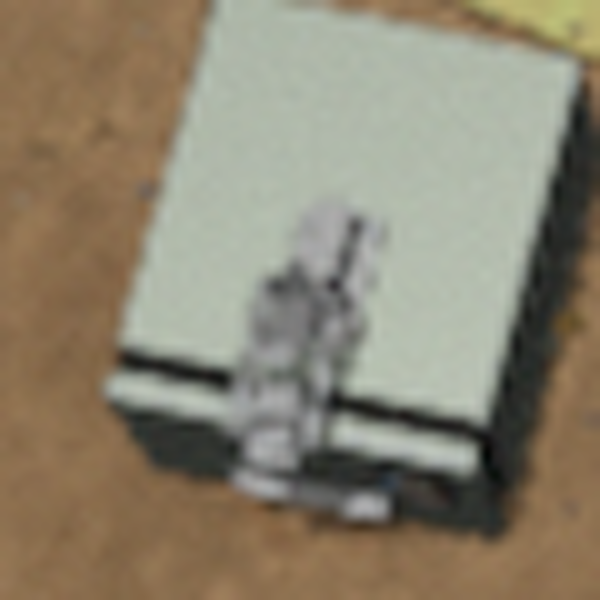

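View pics/s12.png

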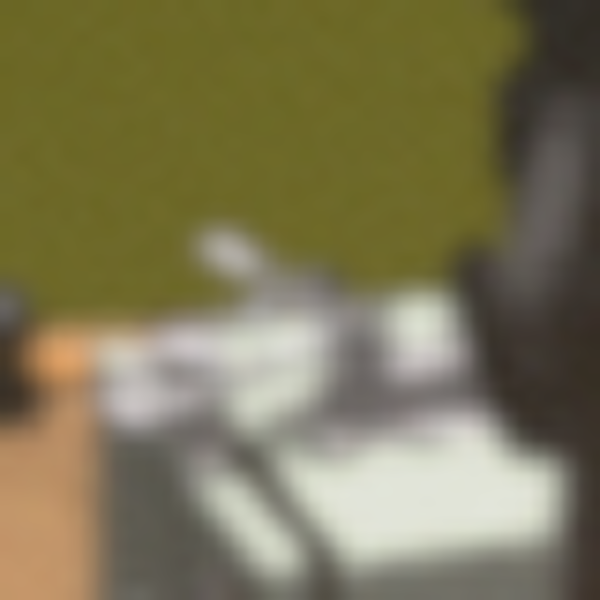

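```bash
cat >> box.py <<'E'
PV=np.array([-.042,.107])
def tipat(th,h=.011,off=.0):
    u=np.array([np.cos(th),np.sin(th)]);n=np.array([-np.sin(th),np.cos(th)])
    if th>1.57:
        E=PV+.047*u+.0045*n; return Bx((E[0]-h+off*1,0,np.interp(th,[1.57,2.4],[.135,.127])))
    r=np.interp(th,[.8,1.57],[.042,.028]); P=PV+r*u+(.0045-off)*n; return Bx((P[0]-h,0,P[1]))
E
python3 - <<'E'
from box import *
o=tilt(0)
bot.move_to(Bx((-.115,0,.20)),o)
bot.movel(Bx((-.115,0,.127)),.2); p,f0=stb()
for th in (2.4,2.2,2.0,1.8,1.57,1.4):
    bot.movel(tipat(th),.08); p,f=stb(th)
    if np.linalg.norm(f-f0)>25: print("STOP");break
s=Cam("side");s.crop("pics/s13.png",235,105,50,50,12)
t=Cam("top");t.crop("pics/t13.png",145,95,60,60,10)
E
```

```text
28.47 box [-0.1146 -0.0005  0.1278] F [0.6 0.1 1.3] w 0.003
2.4 28.92 box [-9.020e-02 -1.000e-04  1.281e-01] F [-4.9 -1.2  4. ] w -0.0
2.2 29.17 box [-0.0835 -0.      0.1303] F [-1.3 -1.   1.3] w -0.003
2.0 29.42 box [-7.610e-02 -1.000e-04  1.312e-01] F [-0.6  0.3 -0.6] w 0.001
1.8 29.68 box [-0.0679 -0.      0.1327] F [ 0.1 -0.6 -0.2] w 0.0
1.57 29.96 box [-0.0575 -0.      0.1349] F [-0.2 -0.9  0.2] w -0.003
1.4 30.21 box [-0.0521 -0.      0.1385] F [ 0.3  0.5 -0.4] w -0.002
```

View pics/s13.png

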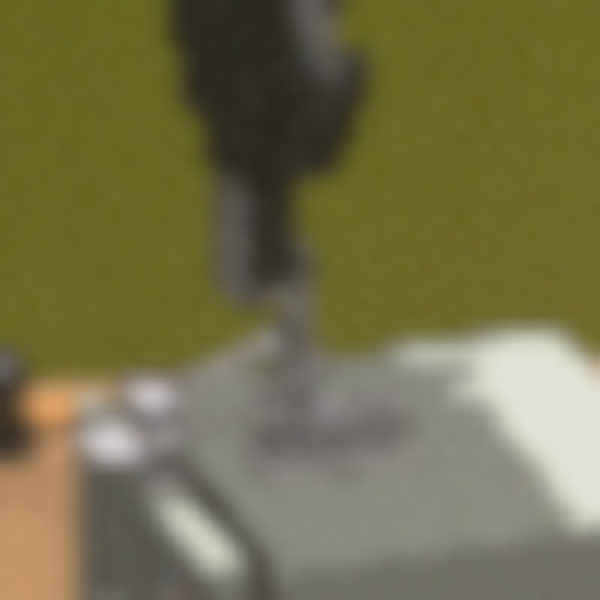

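View pics/t13.png

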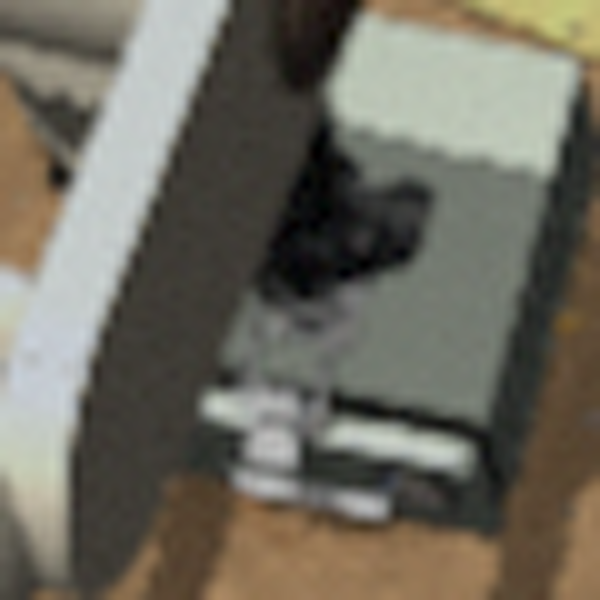

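Run:
```python
from box import *
for th in (1.2,1.0,.8,.65,.5):
    bot.movel(tipat(th),.06); p,f=stb(th)
    if np.linalg.norm(f)>35: print("STOP");break
s=Cam("side");s.crop("pics/s14.png",235,105,50,50,12)
t=Cam("top");t.crop("pics/t14.png",145,95,60,60,10)
```

```text
1.2 30.59 box [-0.0443 -0.      0.141 ] F [-0.6  0.5 -0.1] w 0.003
1.0 30.88 box [-0.0358 -0.      0.1416] F [-0.9  0.2  0.7] w 0.005
0.8 31.18 box [-0.0268 -0.      0.1401] F [-0.2  0.  -0.5] w -0.004
0.65 31.44 box [-0.0222 -0.      0.1357] F [-0.8 -0.2 -0.6] w -0.0
0.5 31.7 box [-0.0182 -0.      0.1307] F [-0.5 -0.9  0.3] w 0.0
```

View pics/s14.png

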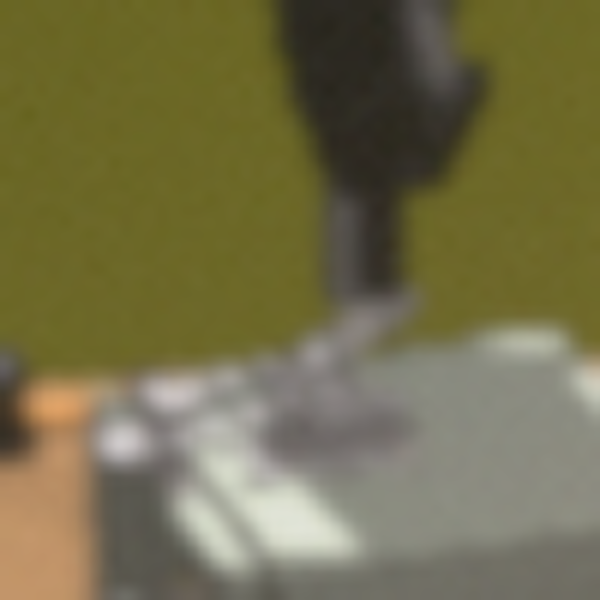

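View pics/t14.png

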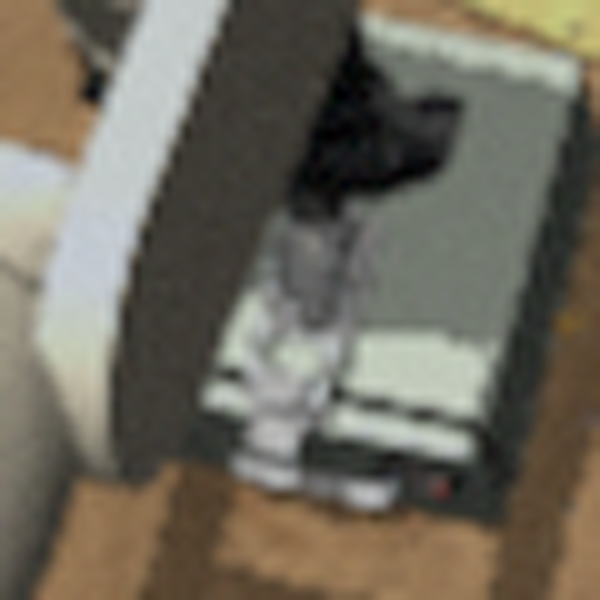

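Run:
```python
from box import *
for th,off in ((.35,0),(.2,0),(.1,0),(0,0),(0,.001),(0,.002),(0,.003),(0,.004)):
    bot.movel(tipat(th,off=off),.05); p,f=stb((th,off))
    if f[2]>12 and th==0 or np.linalg.norm(f)>35: print("STOP");break
```

```text
(0.35, 0) 32.08 box [-0.0151 -0.      0.1252] F [-0.6  0.6 -0.4] w 0.003
(0.2, 0) 32.35 box [-0.0128 -0.      0.1193] F [-0.   0.9 -0.4] w 0.002
(0.1, 0) 32.6 box [-0.0118 -0.      0.1154] F [ 0.9 -0.  -0.4] w 0.004
(0, 0) 32.85 box [-0.0108 -0.      0.1115] F [ 1.4 -0.1  2.6] w 0.001
(0, 0.001) 33.1 box [-0.0107  0.      0.1114] F [-3.  -0.  10.7] w 0.002
(0, 0.002) 33.35 box [-0.0107  0.      0.1112] F [-7.1 -0.6 19.7] w 0.001
STOP
```

Stop reached at the flat height of 0.1115 with 20 N. I'll withdraw and inspect.

Run:
```python
from box import *
bot.movel(Bx((-.011,0,.22)),.2)
q=bot.state()["joint_pos"].copy(); q[0]-=.8; bot.move_j(q); stb()
s=Cam("side");s.crop("pics/s15.png",225,100,65,50,12);s.crop("pics/s15b.png",170,130,130,100,6)
t=Cam("top");t.crop("pics/t15.png",145,90,60,60,10)
```

```text
35.88 box [-0.1679 -0.4759  0.2185] F [ 0.  -0.3 -0. ] w -0.001
```

View pics/s15.png

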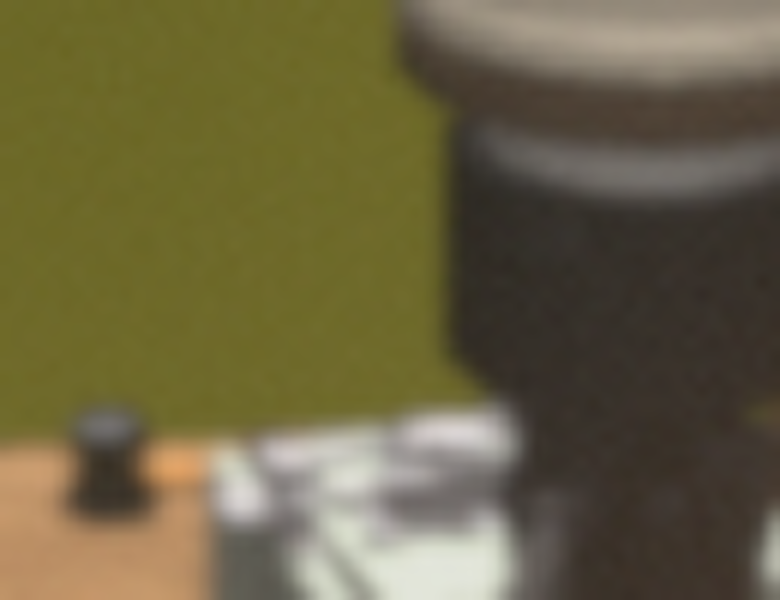

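View pics/t15.png

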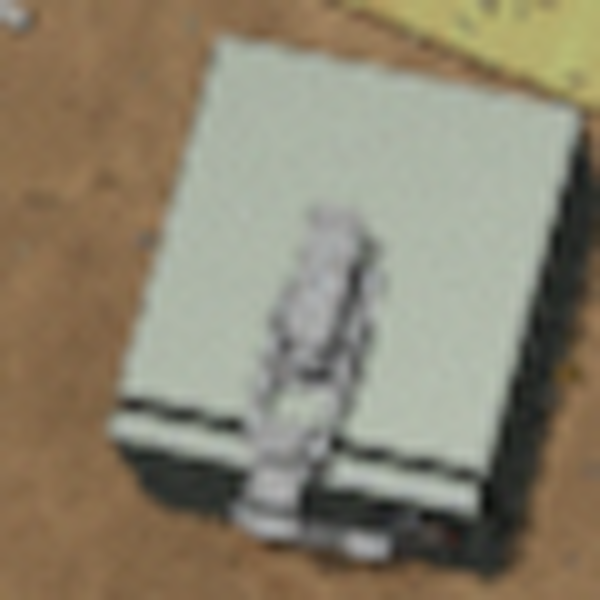

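View pics/s15b.png

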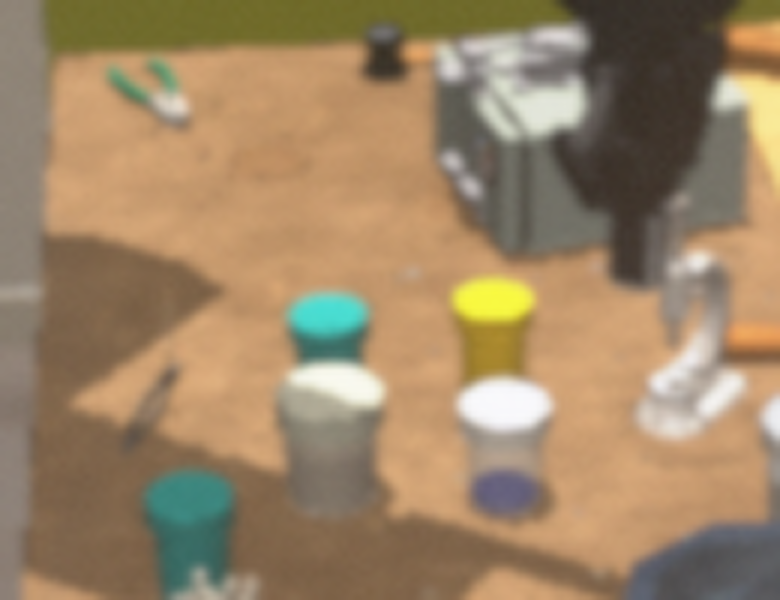

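Run:
```python
import cv2,numpy as np
a=cv2.imread("pics/t12.png",0);b=cv2.imread("pics/t15.png",0)
for nm,(x0,y0,x1,y1) in dict(pull=(220,465,400,530),strip_left=(90,370,230,440),strip_right=(350,415,500,480),boxback=(180,10,400,150)).items():
    T=a[y0:y1,x0:x1]; r=cv2.matchTemplate(b,T,cv2.TM_CCOEFF_NORMED);_,s,_,l=cv2.minMaxLoc(r); print(nm,round(s,2),"shift px(1/10)",l[0]-x0,l[1]-y0-50)
from box import *
t=Cam("top")
for z in(.02,.084): print(t.proj(Bx((-.085,0,z)))-t.proj(Bx((-.088,0,z))))
```

```text
pull 0.96 shift px(1/10) 2 -11
strip_left 0.92 shift px(1/10) 5 -9
strip_right 0.91 shift px(1/10) 1 -9
boxback 0.99 shift px(1/10) 0 0
[ 0.20889571 -0.77282463]
[ 0.21785275 -0.79914488]
```

The drawer front moved about 3.5–4 mm inward from its hand-pushed position, with the box itself as a zero reference. That confirms the loop is hooked and has drawn it tight, so I'm handing in.

Run:
```python
from box import *
bot.wait(.3); stb(); print(bot.sign_off())
```

```text
36.33 box [-0.1684 -0.4766  0.2185] F [0.1 0.3 0.4] w -0.003
the job is handed in; nothing more can be done
None
```

The jar is in the dry box, the drawer is shut, and the draw latch is hooked with its lever flat. I handed the job in at about 36 s of the 64 s allowed.

**What I did:**
- **Jar:** I gripped the grey-brown jar by its lid, set it on the drawer floor and let go. It stood upright in the side view.
- **Drawer:** I pushed it home until the gasket pushed back with about 19 N.
- **Latch:** I tipped the loop forward and leaned the lever to its forward stop so the bar dropped in front of the keeper's lip. I then pressed the lever over centre onto its flat stop, with about 20 N at a tip height of 0.111 m.

**Last checks:**
- **Lever:** with the arm away, both views showed it flat and the loop running to the keeper.
- **Drawer:** its front sat about 3.5–4 mm further in than before latching. I expected about 3 mm, and the measurement is good to about 1 mm.
- **Other things:** those visible in the last side view (the other jars, the decoys and the press) were standing where they were. The swab cup was mostly out of that crop and I did not re-measure it, but the arm did not work near it after the pick.

**Not confirmed directly:**
- **Bar under the lip:** at this resolution I could not see it. I inferred it from the drawer being drawn in as the lever went down.
- **Jar after closing:** it could not be seen once the drawer was shut.
- **Camera agreement:** the two cameras disagreed by 3–5 mm on positions, so I used values between the two.

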